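Set the iris damper of the bench extraction inlet to its marked opening and lock it

TASK

Open the iris damper of the bench's extraction inlet to the setting marked by the red clip: push its yellow clamp lever out to release the ring, push the ring's long lever (black grip) round until the white pointer stands at the tip of the red clip on the scale, then push the clamp lever back fully home so that the setting is locked. Only push with the fingertips or the outside of the fingers: grip and lift nothing, and leave the red clip and the tools lying about where they are.

Things in the scene. Friction and masses are not known exactly. Their poses are not given: they have to be found in the camera images.
- iris_ring (a joint): Turn of the dark adjusting ring (160 mm across) on the inlet, rad: 0 = lever at its left stop, grows anticlockwise seen from above (the lever, on the robot's side, goes to the right, -y) and opens the iris; stop at 1.26. Stays where it is left. Clamp released: about 2 to 3 N at the grip turn it; clamp home: over 25 N. The pointer moves with the lever, 80 deg clockwise of it.
- clamp (a joint): Turn of the yellow cam clamp lever, rad: 0 = home at its stop (locked, as found; it lies back along the inlet's right side). Grows clockwise seen from above, the grip going outwards and then towards the robot, to its stop at 1.57. The ring is free from about 0.7 on. About 2 N at the grip when free, 4 N when closing near home, where the cam squeezes; it stays where it is left.
- ring_centre (a point): Point on the upright axis of the ring, 75 mm above the bench. The inlet (aluminium drum 164 mm across on a 190 mm square flange, top of the ring at 53 mm, fixed inner collar 110 mm across up to 65 mm) is screwed down; its axes: at no yaw x points away from the robot, the lever is on the -x side, the scale on the +y side, the clamp on the -y side.
- lever_grip (a point): Middle of the black upright grip on the end of the ring's long lever, 75 mm above the bench, 125 mm from the ring's axis. The grip is round, 17 to 19 mm thick, upright from z = 53 to 96 mm; under it the flat lever bar, 13 mm wide, at z = 48 to 53 mm.
- pointer_tip (a point): Tip of the white pointer on the ring's edge, 95.5 mm from the ring's axis, 46 mm above the bench. It runs over the black scale plate (white lines every 6 deg, 10 mm apart at the tip).
- clip_tip (a point): Tip of the red setting clip (11 mm wide, pointing inwards, top at 48 mm) on the outer edge of the scale plate; this point is 95.5 mm from the ring's axis at the pointer's height, so the two points coincide when the setting is right. Somewhere between 0.6 and 1.05 rad of ring turn; it must not be pushed along.
- clamp_pivot (a point): Point on the upright axis of the clamp lever, 75 mm above the bench, 104 mm to the right (-y of the inlet) of the ring's axis.
- clamp_grip (a point): Middle of the yellow upright grip on the end of the clamp lever, 75 mm above the bench, 62 mm from the clamp's axis. The grip is round, 17 to 19 mm thick, upright from z = 56 to 99 mm; under it the lever bar, 11 mm wide, at z = 50 to 57 mm.
- tape_roll: Roll of dark tape, 89 mm across, 25 mm high, lying to the left; bystander.
- screwdriver_red: Red screwdriver, 207 mm long, 30 mm high, lying to the right; bystander.
- spanner_15: Combination spanner, 216 mm long, 6 mm high, near the front edge at the left; bystander.
- hub_front: Silver bicycle front hub, 100 mm long, 42 mm high, lying at the back left; bystander.
- brake_pads: Small white carton, 55 x 85 x 23 mm, at the back; bystander.
- marker_1: Paint marker, white with a dark blue cap, 122 mm long, 11 mm high, just left of the scale; bystander.
- hex_key_5: L-shaped hex key, 119 mm long, 8 mm high, in front of the inlet at the right; bystander.
- patch_tin: Small tin with a green lid, 52 x 77 x 21 mm, at the right behind the clamp; bystander.

How it is judged:
By the outcome, as a careful person would: the job done as asked, in the order asked, and still so for the second after the job is handed in, with the robot touching nothing.
It also fails if it takes over 61 s, if anything falls off the work surface, if the arm or the gripper's body presses on something with over 40 N, if the wrist force passes 120 N, or if a joint passes its speed limit or range.

ROBOT

A 7-joint arm with a two-finger parallel gripper is mounted at the origin on a cart in front of the work surface, level with it; the furniture and walls round the work are solid. World frame = base frame: x ahead of the robot, y to its left, z up, the work surface at z = 0. Lengths are in m, angles in rad, forces in N, time in s.
With the tool pointing down it reaches from about 0.4 to 0.75 m from the base axis. Payload 19.5 kg.
Tool frame: the origin (TCP) lies midway between the tips of the shut fingers; the grasp point (between the pads) lies 19 mm behind it; z points along the fingers, x is the direction in which the jaws open and shut, and the axes are right-handed (so a half turn about z gives the same grasp; the last joint's range is limited). The gripper opens to 85 mm and grips with 20 to 120 N. Pads are 22 mm wide; open, the fingers measure 114 mm over their backs; the gripper's body (76 mm by 85 mm) begins 54 mm behind the grasp point. The pads swing forward as they close: fully open they stand 13 mm farther back than shut.
Start: joints at [-1.212, 0.707, -0.028, 1.485, 0.022, 0.951, -0.075], TCP at [0.224, 0.529, 0.231] pointing down, gripper open.
Joint ranges: [-2.71, 2.71], [-0.32, 2.16], [-1.57, 1.52], [0, 2.45], [-1.46, 4.6], [0, 2.02], [-2.83, 2.83]. Speed limits (rad/s): [1.89, 1.89, 2.57, 2.57, 3.01, 3.01, 3.01].

INTERFACE

Orientations are given as [roll, pitch, yaw] about the fixed x, y, z axes, in that order (R = Rz(yaw) Ry(pitch) Rx(roll)).
In Python, from rig import monitor, capture, camera_info, robot, search_frame, pinpoint gives the robot as it stands. The module is installed in compiled form; this text tells all that it offers.
- The arm moves only by the tool jog_arm, never from a script. Its argument "motion" is a list of rows, each a list of 5 numbers: the finger opening in cm, from 0 to 8.54, then the shift along the world's x, y, z in cm, then the turn about the world's z in degrees. A call has 1 to 12 rows; each row shifts and turns the pose as measured when the row begins; what a row does not reach is not made up. A row lasts 1/10 s, in which the tool goes at most 50 mm and 8.59 degrees, less where a joint would pass 70% of its speed; a pose out of reach is approached as far as the arm can. A call with a gripper value outside its range is refused whole. The fingers move at their own pace and stop on an object; the grip force is fixed at half the most. Time passes only in rows, so rows that do not move let the fingers close. It gives the time, the measured TCP pose, the force and the opening at its end, in the units of the state.
- monitor.sense(): the state, without advancing time (a new reading comes with each control period).
- capture(name): name is "scene" or "side" or "wrist"; returns (picture, depth): 480x640x3 uint8, blue, green, red; 480x640 float32, m along the optical axis (not along the pixel's ray), 0 where there is no reading.
- camera_info(name): a dict with "fx", "fy", "cx", "cy" (pixels), "R" (3x3) and "t" (3): a world point X has camera coordinates R X + t. Camera axes: x right, y down, z forward; pixel columns grow to the right and rows downward; lengths in m; the calibration is good to about 2 mm. A picture is of the moment at which its call begins: read the wrist's pose just before it. camera_info takes no time and is no camera call; for the wrist camera it gives the pose at the moment of the call.
- robot.close_job(): hands the job in, once; it reports no verdict.
Trained networks look in the newest picture that a camera, given by its name, has taken for a name from the list of things; names that differ only in an ending like _2 or _b are one class to them, and where a whole thing is asked for, a point or a joint stands for the part that bears it (a point fixed in the world has none). Each returns a list of dicts, best first, with "conf" (0 to 1); they miss things now and then, are a little off and sometimes report something else, mostly with a low value. They report only what shows in the picture. A call takes as long as a camera call.
- search_frame(camera, query): "rect" ([left, top, right, bottom] in pixels, round what is visible of it).
- pinpoint(camera, query): "at" ([column, row] in pixels: a listed point, or the origin of a listed thing).
The state is a dict: "time": time; "qpos": joint angles; "joint_velocities": joint speeds; "joint_torque": joint torques, N m; "position": TCP position; "orientation": TCP orientation; "contact_force": force on the tool from outside, world axes, zero at the start; "torque": the same for the moment, N m; "width": finger opening in m.
Only numpy, scipy, OpenCV 4.12 (cv2) and the standard library are available. Lean on these libraries where they do the work, as an engineer would, in place of code of your own. Each camera call takes 0.05 s, during which the arm holds its last target. There are 200 camera calls.

## Working session

There is one attempt and no reset: what is moved stays moved. The work goes in short steps, Python scripts to look and compute and a tool call to move; the robot and the scene stay as the last step left them, time stands still between calls to the robot, and variables do not carry over. Pictures are saved under pics/ and viewed, about 8 in all and at most 12, crops included, and the job is handed in when it is done.

Besides the shell and the picture viewer there is one more tool, called after "Request:" as name(argument=value, ...), one argument or row to a line, values as JSON. jog_arm: Moves the arm, as the interface text tells. Its arguments: {"type":"object","properties":{"motion":{"type":"array","items":{"type":"array","items":{"type":"number"}}}},"required":["motion"]}

```bash
mkdir -p pics; cat > h.py <<'E'
import numpy as np, cv2
from rig import monitor, capture, camera_info, robot, search_frame, pinpoint
def ray(cam,px):
    c=camera_info(cam);R=np.array(c["R"]);t=np.array(c["t"])
    d=R.T@np.array([(px[0]-c["cx"])/c["fx"],(px[1]-c["cy"])/c["fy"],1]);return -R.T@t,d
def atz(cam,px,z):
    o,d=ray(cam,px);return o+d*(z-o[2])/d[2]
def proj(cam,X):
    c=camera_info(cam);p=np.array(c["R"])@np.array(X)+np.array(c["t"]);return [c["fx"]*p[0]/p[2]+c["cx"],c["fy"]*p[1]/p[2]+c["cy"]]
Z=dict(ring_centre=.075,lever_grip=.075,pointer_tip=.046,clip_tip=.046,clamp_pivot=.075,clamp_grip=.075)
E
python3 - <<'E'
from h import *
s=monitor.sense();print(s["time"],s["position"],s["orientation"])
for c in("scene","side"):
    im,d=capture(c);cv2.imwrite(f"pics/{c}0.png",im);i=camera_info(c)
    print(c,-np.array(i["R"]).T@np.array(i["t"]))
    for q in Z:
        for r in pinpoint(c,q)[:2]: print(q,np.round(r["at"],1),round(r["conf"],2),np.round(atz(c,r["at"],Z[q]),4))
E
```

```text
0.0 [0.22423962 0.52920288 0.23083706] [3.14154485e+00 1.04409343e-03 1.17000952e+00]
scene [-0.17475005  1.29628381  0.78366157]
ring_centre [306.7 257.9] 0.95 [0.585  0.1247 0.075 ]
lever_grip [336.9 269.9] 0.66 [0.4697 0.1486 0.075 ]
pointer_tip [289.5 277.1] 0.67 [0.5957 0.2032 0.046 ]
clip_tip [317.  281.4] 0.53 [0.5127 0.1877 0.046 ]
clamp_pivot [320.3 241. ] 0.56 [0.609  0.0047 0.075 ]
clamp_grip [312.8 237.3] 0.55 [ 0.6446 -0.0083  0.075 ]
side [0.52876212 1.01109991 0.74412783]
ring_centre [317.6 262. ] 0.88 [0.5768 0.1171 0.075 ]
lever_grip [369.8 273.3] 0.95 [0.463  0.1512 0.075 ]
pointer_tip [304.7 300.4] 0.94 [0.5984 0.213  0.046 ]
clip_tip [339.2 293.5] 0.61 [0.5271 0.187  0.046 ]
clamp_pivot [310.5 231.2] 0.74 [ 0.6006 -0.0054  0.075 ]
clamp_grip [287.9 231.4] 0.81 [ 0.6547 -0.0015  0.075 ]
```

View pics/scene0.png

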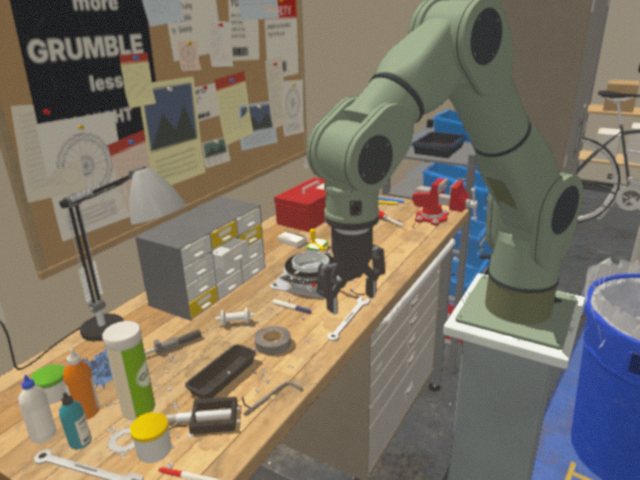

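View pics/side0.png

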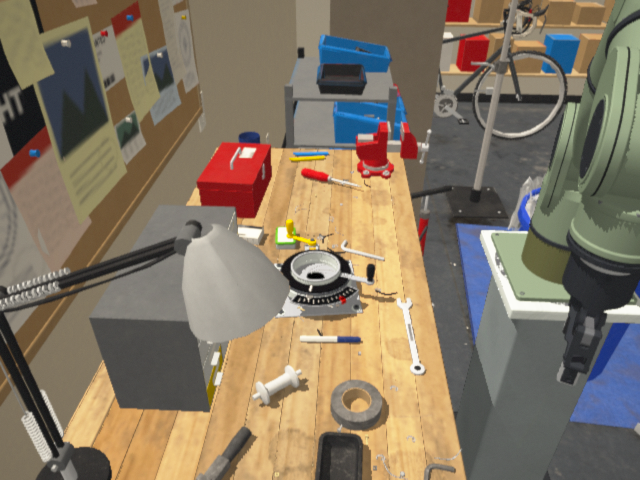

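Request:
jog_arm(
  motion=[
    [0,2.2,-3.5,2,-5],
    [0,2.2,-3.5,2,-5],
    [0,2.2,-3.5,2,-5],
    [0,2.2,-3.5,2,-5],
    [0,2.2,-3.5,2,-5],
    [0,2.2,-3.5,2,-5],
    [0,2.2,-3.5,1,-5],
    [0,2.2,-3.5,0,-5],
    [0,2.2,-3.5,0,-5],
    [0,2.2,-3.5,0,-5],
    [0,2.2,-3.5,0,-5],
    [0,2.2,-3.5,0,-5],
  ],
)

```text
time: 1.9
position: [0.4919, 0.0949, 0.3671]
orientation: [-3.137, -0.004, 0.091]
contact_force: [-0.2, 2.0, 0.5]
width: -0.0003
```

```bash
cat > look.py <<'E'
from h import *
import sys
s=monitor.sense();print(s["time"],np.round(s["position"],4),np.round(s["orientation"],3),np.round(s["contact_force"],1),s["width"])
cams=sys.argv[2:]
for c in cams:
    im,d=capture(c);cv2.imwrite(f"pics/{c}{sys.argv[1]}.png",im)
    for q in Z:
        for r in pinpoint(c,q)[:1]: print(c,q,np.round(r["at"],1),round(r["conf"],2),np.round(atz(c,r["at"],Z[q]),4))
E
python3 look.py 1 wrist
```

```text
1.9 [0.4919 0.0949 0.3671] [-3.137 -0.004  0.091] [-0.2  2.   0.5] -0.00025021450885161434
wrist ring_centre [403.4 183.8] 0.76 [0.5815 0.1032 0.075 ]
wrist lever_grip [302.4 142.1] 0.88 [0.4644 0.1419 0.075 ]
wrist pointer_tip [419.   90.8] 0.56 [0.5869 0.2089 0.046 ]
wrist clip_tip [362.8 105.5] 0.67 [0.5262 0.1888 0.046 ]
wrist clamp_pivot [406.4 177.6] 0.57 [0.5812 0.1178 0.075 ]
wrist clamp_grip [445.3 294.1] 0.9 [ 0.6516 -0.0188  0.075 ]
```

View pics/wrist1.png

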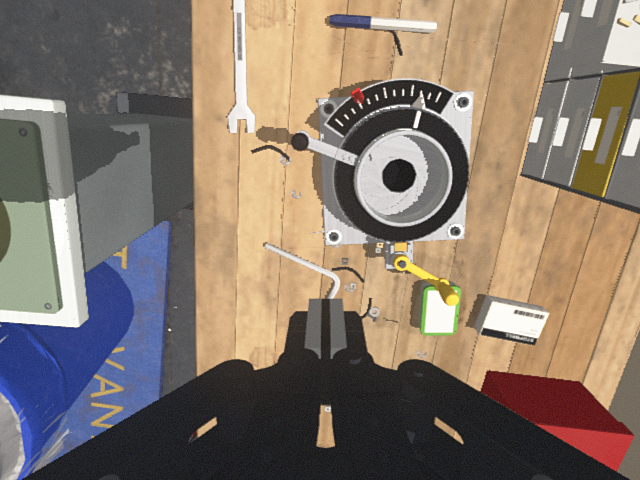

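```bash
python3 - <<'E'
from h import *
im=cv2.imread("pics/wrist1.png")
for n,p,z in [("ring",(401,173.5),.053),("ringL",(334,174),.053),("ringR",(468,174),.053),("ringB",(401,241),.053),("pivot",(400,264),.057),("cgrip",(452,297),.099),("lgrip",(299,141),.096),("ptr",(419,97),.046),("clip",(361,101),.048)]:
    print(n,np.round(atz("wrist",p,z),4))
c=cv2.resize(im[60:320,260:500],None,fx=2.3,fy=2.3,interpolation=cv2.INTER_CUBIC);cv2.imwrite("pics/c1.png",c)
E
```

```text
ring [0.5791 0.1191 0.053 ]
ringL [0.5014 0.111  0.053 ]
ringR [0.6571 0.126  0.053 ]
ringB [0.592  0.0371 0.053 ]
pivot [0.5945 0.0084 0.057 ]
cgrip [ 0.6508 -0.0109  0.099 ]
lgrip [0.4604 0.1475 0.096 ]
ptr [0.5873 0.2043 0.046 ]
clip [0.5232 0.1938 0.048 ]
```

View pics/c1.png

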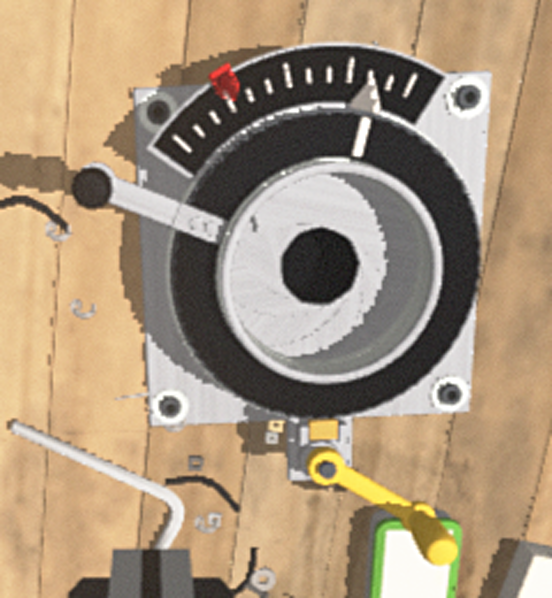

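Request:
jog_arm(
  motion=[
    [0,4.3,-1.8,0,-6],
    [0,4.3,-1.8,0,-6],
    [0,4.3,-1.8,0,-6],
    [0,4.2,-1.9,0,-6],
    [0,0,0,-4.5,0],
    [0,0,0,-4.5,0],
    [0,0,0,-4.5,0],
    [0,0,0,-4.5,0],
    [0,0,0,0,0],
  ],
)

```text
time: 3.15
position: [0.6606, 0.0376, 0.187]
orientation: [-3.128, -0.018, -0.291]
contact_force: [-0.7, -1.2, 0.5]
width: -0.0002
```

```bash
python3 look.py 2 wrist side
```

```text
3.15 [0.6606 0.0376 0.187 ] [-3.128 -0.018 -0.291] [-0.7 -1.2  0.5] -0.00019382141732284978
wrist ring_centre [170.7 169.5] 0.6 [0.5823 0.1095 0.075 ]
wrist pointer_tip [143.2  12.3] 0.64 [0.5958 0.2082 0.046 ]
wrist clip_tip [63.6 76. ] 0.7 [0.5282 0.1879 0.046 ]
wrist clamp_pivot [249.5 301.2] 0.74 [0.5994 0.0031 0.075 ]
wrist clamp_grip [334.1 313.6] 0.61 [ 0.6559 -0.0254  0.075 ]
side ring_centre [314.  262.4] 0.81 [0.5846 0.119  0.075 ]
side lever_grip [368.5 273.8] 0.78 [0.4659 0.1531 0.075 ]
side pointer_tip [307.8 300.8] 0.73 [0.5919 0.2139 0.046 ]
side clip_tip [338.4 293.1] 0.42 [0.5288 0.1858 0.046 ]
side clamp_pivot [309.  234.9] 0.82 [0.6031 0.0108 0.075 ]
side clamp_grip [287.9 230.2] 0.83 [ 0.6553 -0.0068  0.075 ]
```

View pics/wrist2.png

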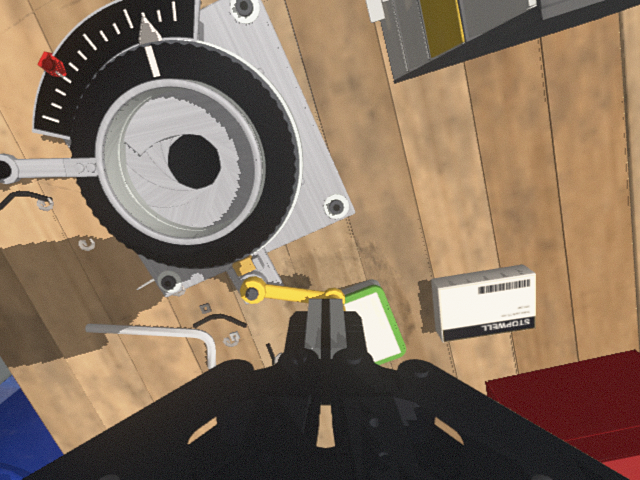

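Request:
jog_arm(
  motion=[
    [0,0,0,-4,0],
    [0,0,0,-4,0],
    [0,0,0,-3.3,0],
    [0,0.1,-0.6,-0.2,0],
    [0,0,-0.6,0,0],
    [0,0.1,-0.8,0,0],
    [0,0.1,-0.8,0,0],
  ],
)

```text
time: 4.55
position: [0.668, 0.0063, 0.0786]
orientation: [-3.124, -0.032, -0.292]
contact_force: [0.3, 1.0, 0.1]
width: 0.0
```

Request:
jog_arm(
  motion=[
    [0,-0.3,-0.8,-0.3,-7.5],
    [0,-0.3,-0.8,-0.3,-7.5],
    [0,-0.3,-0.8,0,-7.5],
    [0,-0.3,-0.8,0,-7.5],
    [0,-0.5,-0.7,0,-7.5],
    [0,-0.5,-0.6,0,-7.5],
    [0,-0.7,-0.5,0,-7.5],
  ],
)

```text
time: 5.25
position: [0.6447, -0.0498, 0.083]
orientation: [-3.109, -0.041, -1.244]
contact_force: [3.1, 0.6, -2.7]
width: -0.0004
```

```bash
python3 look.py 3 side wrist
```

```text
5.25 [ 0.6447 -0.0498  0.083 ] [-3.109 -0.041 -1.244] [ 3.1  0.6 -2.7] -0.00035863487593689846
side ring_centre [317.  261.4] 0.71 [0.5782 0.1149 0.075 ]
side lever_grip [370.6 272.5] 0.75 [0.4612 0.1484 0.075 ]
side pointer_tip [308.3 301.6] 0.74 [0.5907 0.2164 0.046 ]
side clip_tip [363.9 251.7] 0.7 [0.4716 0.0317 0.046 ]
side clamp_pivot [308.  233.2] 0.84 [0.6059 0.0036 0.075 ]
side clamp_grip [302.7 224.8] 0.67 [ 0.6215 -0.0329  0.075 ]
wrist clamp_pivot [169.1 368.1] 0.62 [0.5966 0.0073 0.075 ]
wrist clamp_grip [462.  54.] 0.58 [ 0.7556 -0.0627  0.075 ]
```

View pics/wrist3.png

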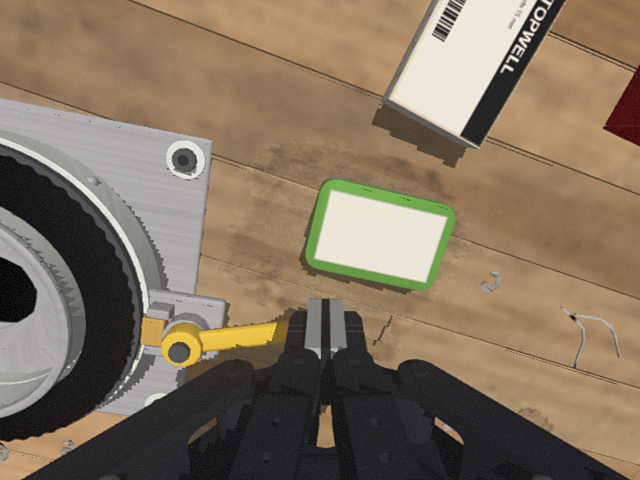

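Request:
jog_arm(
  motion=[
    [0,-0.7,0.2,-0.4,-5],
    [0,-0.8,0.1,-0.4,-5],
    [0,-0.8,0,-0.3,-5],
    [0,-0.8,-0.1,0,-5],
    [0,-0.6,-0.1,0,-5],
  ],
)

```text
time: 6.45
position: [0.609, -0.049, 0.0717]
orientation: [-3.104, -0.044, -1.687]
contact_force: [4.1, -0.5, -0.7]
width: 0.0001
```

```bash
python3 look.py 4 side wrist; python3 -c "
import cv2
a=cv2.imread('pics/wrist4.png')[200:,:480];b=cv2.resize(cv2.imread('pics/side4.png')[200:330,240:420],None,fx=2,fy=2)
import numpy as np
c=np.zeros((540,480,3),'uint8');c[:280]=a;c[280:,:360]=b
cv2.imwrite('pics/c4.png',c)"
```

```text
6.45 [ 0.609  -0.049   0.0717] [-3.104 -0.044 -1.687] [ 4.1 -0.5 -0.7] 7.510722912754128e-05
side ring_centre [316.1 262.8] 0.85 [0.5799 0.1202 0.075 ]
side lever_grip [371.9 275.7] 0.71 [0.4588 0.1593 0.075 ]
side pointer_tip [308.4 301.4] 0.87 [0.5905 0.2157 0.046 ]
side clip_tip [352.  412.3] 0.69 [0.5005 0.4842 0.046 ]
side clamp_pivot [311.7 232.6] 0.92 [5.973e-01 5.000e-04 7.500e-02]
side clamp_grip [316.1 227.3] 0.6 [ 0.5881 -0.0235  0.075 ]
wrist clamp_pivot [194.1 367. ] 0.7 [0.5962 0.0072 0.075 ]
```

View pics/c4.png

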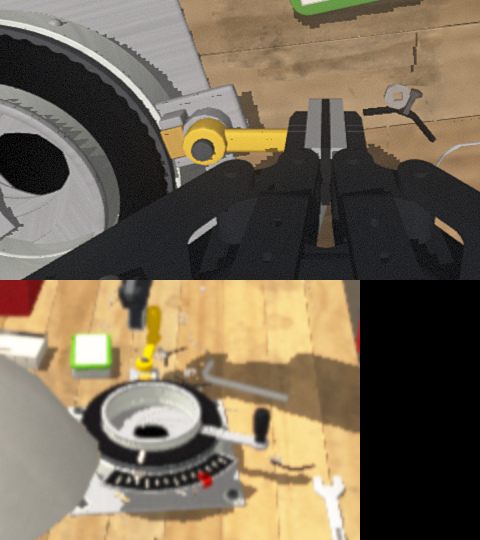

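Request:
jog_arm(
  motion=[
    [0,2.5,0,0,0],
    [0,0,0,4,0],
    [0,0,0,4,0],
    [0,0,0,4,0],
    [0,-2.3,3.5,0,0],
    [0,-2.3,3.5,0,0],
    [0,-2.3,3.5,0,0],
    [0,-2.3,3.5,0,0],
    [0,-2.3,3.5,0,0],
    [0,-2.3,3.5,0,0],
    [0,-2.3,3.4,0,0],
    [0,0,0,0,0],
  ],
)

```text
time: 8.35
position: [0.4646, 0.202, 0.1953]
orientation: [-3.107, -0.044, -1.683]
contact_force: [0.6, -1.3, 0.1]
width: 0.0
```

```bash
python3 look.py 5 side wrist
```

```text
8.35 [0.4646 0.202  0.1953] [-3.107 -0.044 -1.683] [ 0.6 -1.3  0.1] 2.2511501947040463e-05
side ring_centre [315.3 261.3] 0.94 [0.582  0.1148 0.075 ]
side lever_grip [366.1 275.3] 0.81 [0.4711 0.1586 0.075 ]
side pointer_tip [309.8 300.8] 0.61 [0.5877 0.2137 0.046 ]
side clip_tip [410.4 334.1] 0.65 [0.3879 0.2998 0.046 ]
side clamp_pivot [312.8 234.6] 0.79 [0.5941 0.009  0.075 ]
side clamp_grip [339.5 297.9] 0.72 [0.5263 0.2348 0.075 ]
wrist ring_centre [432.4  45.6] 0.72 [0.5829 0.1095 0.075 ]
wrist pointer_tip [283.1  55.1] 0.76 [0.5926 0.2044 0.046 ]
wrist clip_tip [315.9 148.9] 0.65 [0.5273 0.19   0.046 ]
wrist clamp_pivot [591.7   0. ] 0.96 [0.5974 0.0098 0.075 ]
```

View pics/wrist5.png

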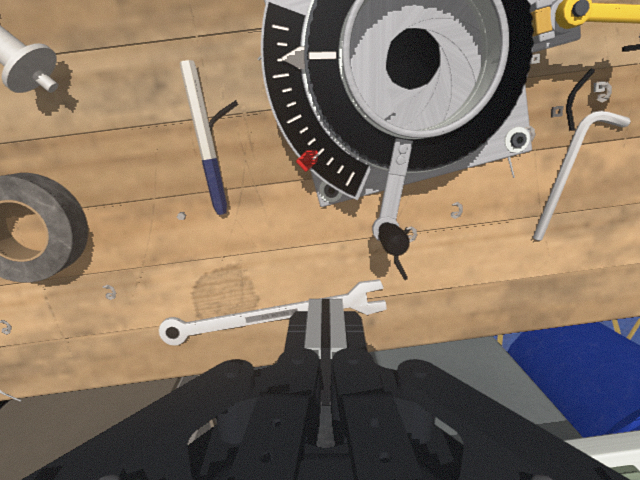

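```bash
python3 - <<'E'
from h import *
for n,p,z in [("grip",(394,238),.096),("ptr",(279,60),.046),("clip",(317,153),.048)]:
    X=atz("wrist",p,z);print(n,np.round(X,4))
    for c in [(.581,.118),(.583,.115)]: v=X[:2]-c;print(np.hypot(*v),np.degrees(np.arctan2(v[1],v[0])))
E
```

```text
grip [0.467 0.147 0.096]
0.11760426746503401 165.7138800486792
0.12030692657128678 164.56428710826822
ptr [0.5897 0.208  0.046 ]
0.09041271984453762 84.4602781246264
0.09323352582012473 85.86173401038452
clip [0.5243 0.1898 0.048 ]
0.09146201488521873 128.29983802983102
0.09505634456120102 128.12517463244612
```

Request:
jog_arm(
  motion=[
    [0,0,0,-4,0],
    [0,0,0,-4,0],
    [0,0,0,-4,0],
    [0,0.4,-1.5,0,0],
    [0,0.2,-1.5,0,0],
    [0,-0.4,-1.0,0,0],
    [0,-0.4,-1.0,0,0],
    [0,-0.2,-1.0,0,5],
    [0,-0.2,-1.0,0,5],
    [0,0,-1.0,0,5],
  ],
)

```text
time: 10.05
position: [0.4613, 0.1172, 0.0706]
orientation: [-3.103, -0.044, -1.415]
contact_force: [-1.8, 2.5, -0.8]
width: 0.0
```

```bash
python3 look.py 6 wrist side
```

```text
10.05 [0.4613 0.1172 0.0706] [-3.103 -0.044 -1.415] [-1.8  2.5 -0.8] 3.347347194713237e-05
wrist ring_centre [574.1 282.4] 0.46 [0.4928 0.0194 0.075 ]
wrist lever_grip [381.7 338.5] 0.74 [0.4582 0.0928 0.075 ]
wrist pointer_tip [147.8  45.2] 0.58 [0.5574 0.2003 0.046 ]
wrist clip_tip [176.1 129. ] 0.77 [0.5273 0.1885 0.046 ]
wrist clamp_pivot [24.  65.7] 0.54 [0.5413 0.2284 0.075 ]
side ring_centre [312.9 259. ] 0.74 [0.5878 0.1065 0.075 ]
side lever_grip [369.6 257.9] 0.8 [0.4618 0.0955 0.075 ]
side pointer_tip [327.8 299. ] 0.96 [0.5506 0.206  0.046 ]
side clip_tip [338. 293.] 0.6 [0.5297 0.1855 0.046 ]
side clamp_pivot [309.7 233.5] 0.88 [0.6018 0.0047 0.075 ]
side clamp_grip [407.7 335.1] 0.7 [0.399  0.3322 0.075 ]
```

View pics/wrist6.png

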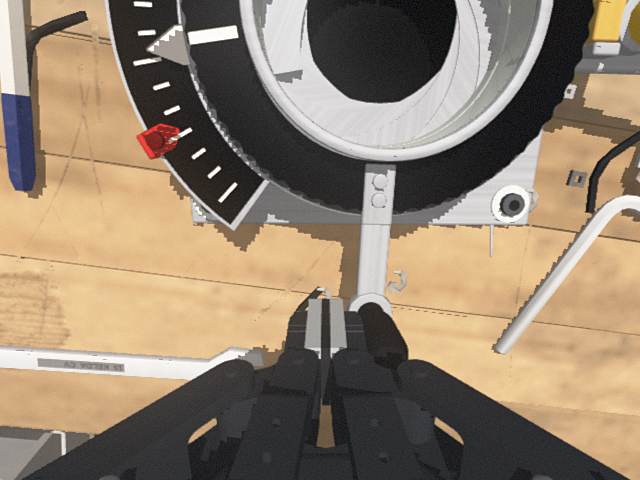

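Request:
jog_arm(
  motion=[
    [0,-0.1,-1.0,0,5],
    [0,0.0,-1.0,0,5],
    [0,0.2,-1.0,0,5],
  ],
)

```text
time: 11.05
position: [0.4623, 0.0892, 0.0703]
orientation: [-3.103, -0.043, -1.147]
contact_force: [-2.5, 2.4, -0.1]
width: 0.0001
```

```bash
python3 look.py 7 wrist side; python3 -c "
import cv2
cv2.imwrite('pics/c7.png',cv2.resize(cv2.imread('pics/wrist7.png')[0:200,60:330],None,fx=2.5,fy=2.5,interpolation=cv2.INTER_CUBIC))"
```

```text
11.05 [0.4623 0.0892 0.0703] [-3.103 -0.043 -1.147] [-2.5  2.4 -0.1] 7.444119068901537e-05
wrist lever_grip [377.6 338.7] 0.64 [0.465 0.066 0.075]
wrist pointer_tip [156.9  41.3] 0.94 [0.5356 0.1915 0.046 ]
wrist clip_tip [159.1  64.7] 0.57 [0.5278 0.1885 0.046 ]
wrist clamp_grip [157.3  62. ] 0.75 [0.5284 0.1788 0.075 ]
side ring_centre [315.1 259.7] 0.64 [0.5828 0.1089 0.075 ]
side lever_grip [365.4 252.2] 0.84 [0.4706 0.0741 0.075 ]
side pointer_tip [313.7 259.2] 0.72 [0.5885 0.068  0.046 ]
side clip_tip [282.2 389.8] 0.41 [0.6194 0.4449 0.046 ]
side clamp_pivot [355.6 405.2] 0.72 [0.496  0.4924 0.075 ]
side clamp_grip [317.9 224.2] 0.67 [ 0.5845 -0.0377  0.075 ]
```

View pics/c7.png

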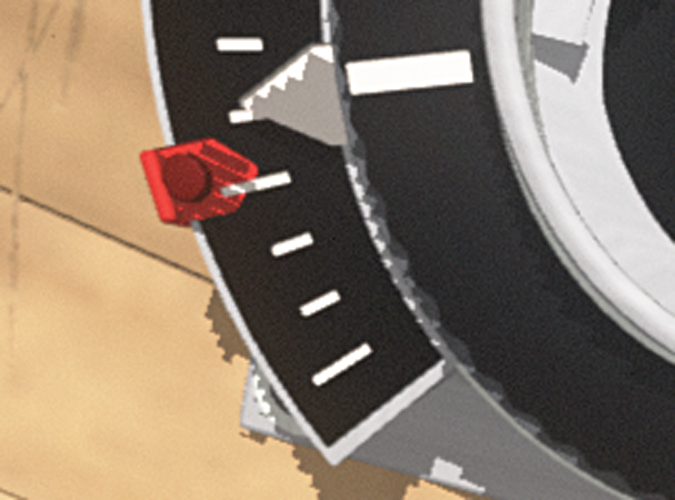

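Request:
jog_arm(
  motion=[
    [0,0.3,-0.9,0,4],
    [0,0,0,0,0],
  ],
)

```text
time: 11.95
position: [0.4653, 0.0804, 0.0702]
orientation: [-3.103, -0.043, -1.079]
contact_force: [0.0, -0.7, 0.2]
width: 0.0001
```

```bash
python3 look.py 8 wrist; python3 -c "
import cv2
cv2.imwrite('pics/c8.png',cv2.resize(cv2.imread('pics/wrist8.png')[0:140,90:290],None,fx=4,fy=4,interpolation=cv2.INTER_CUBIC))"
```

```text
11.95 [0.4653 0.0804 0.0702] [-3.103 -0.043 -1.079] [ 0.  -0.7  0.2] 8.52696835608291e-05
wrist lever_grip [381.5 342.4] 0.85 [0.4683 0.0571 0.075 ]
wrist pointer_tip [155.1  48.9] 0.71 [0.5272 0.1887 0.046 ]
wrist clip_tip [152.8  48.8] 0.55 [0.5268 0.1895 0.046 ]
```

View pics/c8.png

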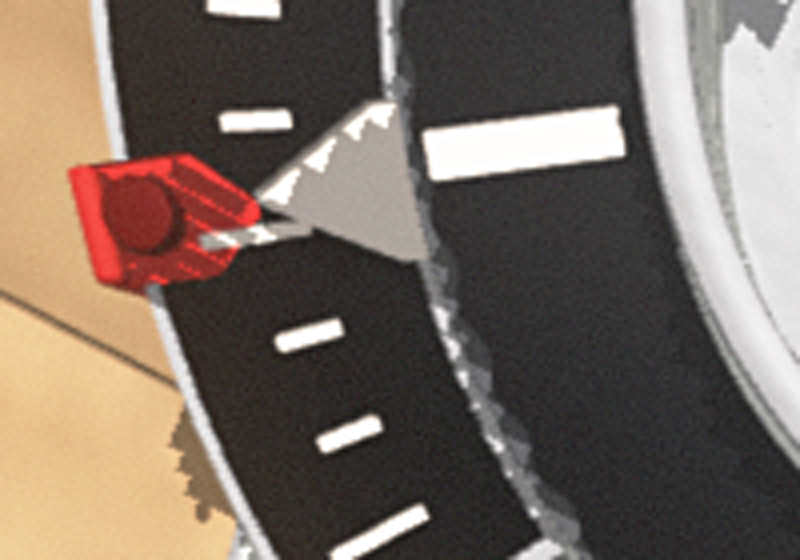

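```bash
python3 - <<'E'
from h import *
print(np.round(ray("wrist",(0,0))[0],3))
for c in [(.583,.115),(.584,.1125),(.581,.118)]:
    for p,z in [((153.75,49.5),.046),((155.5,53.2),.048),((155.5,53.2),.046)]:
        v=atz("wrist",p,z)[:2]-c;print(np.round(np.hypot(*v),4),np.degrees(np.arctan2(v[1],v[0])))
E
```

```text
[0.529 0.122 0.216]
0.093 127.25198257510579
0.0921 128.38164939876972
0.0927 128.10644998807325
0.0956 126.82197802776402
0.0946 127.91650389414043
0.0953 127.65186225400508
0.0894 127.3955699005705
0.0885 128.57264312277118
0.0891 128.28499238257416
```

Request:
jog_arm(
  motion=[
    [0,0.1,-0.2,0,0],
  ],
)

```text
time: 12.4
position: [0.466, 0.0799, 0.0701]
orientation: [-3.103, -0.042, -1.08]
contact_force: [0.5, 0.6, 0.9]
width: 0.0001
```

```bash
python3 look.py 9 wrist; python3 -c "
import cv2
cv2.imwrite('pics/c9.png',cv2.resize(cv2.imread('pics/wrist9.png')[0:140,90:290],None,fx=4,fy=4,interpolation=cv2.INTER_CUBIC))"
```

```text
12.4 [0.466  0.0799 0.0701] [-3.103 -0.042 -1.08 ] [0.5 0.6 0.9] 7.26412049185874e-05
wrist lever_grip [381.2 342.4] 0.81 [0.4693 0.055  0.075 ]
wrist pointer_tip [151.4  48.1] 0.58 [0.5278 0.1879 0.046 ]
wrist clip_tip [148.8  48.9] 0.76 [0.527  0.1887 0.046 ]
```

View pics/c9.png

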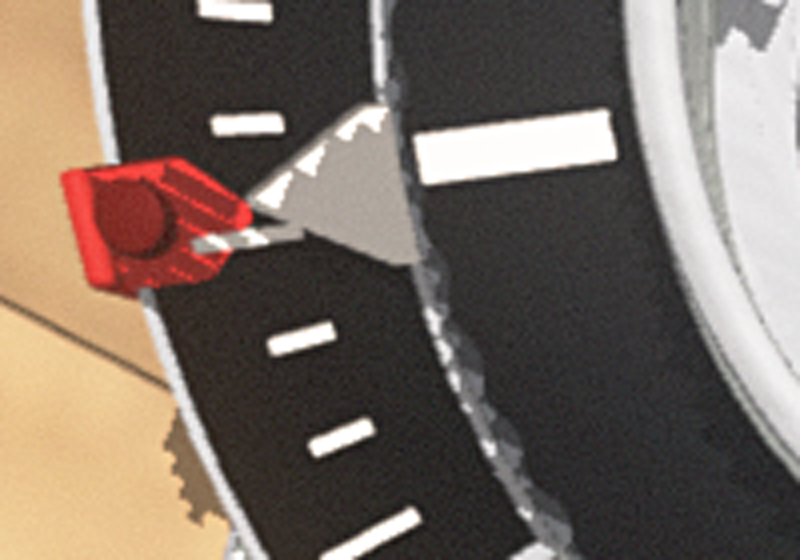

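```bash
cat > blobs.py <<'E'
from h import *
import sys
C=np.array([.583,.115])
def blobs(im):
    g=im.min(axis=2);m=(g>200).astype(np.uint8)
    n,_,st,ce=cv2.connectedComponentsWithStats(m)
    for i in range(1,n):
        a=st[i,4]
        if 25<a<900 and st[i,1]>0:
            v=atz("wrist",ce[i],.053 if a>250 else .045)[:2]-C;r=np.hypot(*v)
            if .06<r<.105: print(np.round(ce[i],1),a,"r",round(r,4),"ang",round(np.degrees(np.arctan2(v[1],v[0])),2))
if len(sys.argv)>1: im=cv2.imread(sys.argv[1])
else:
    im,_=capture("wrist");s=monitor.sense();print(s["time"],np.round(s["position"],4),np.round(s["contact_force"],1))
    for q in("pointer_tip","clip_tip"):
        for r in pinpoint("wrist",q)[:1]:
            v=atz("wrist",r["at"],.046)[:2]-C;print(q,np.round(r["at"],1),round(r["conf"],2),np.degrees(np.arctan2(v[1],v[0])))
blobs(im)
E
python3 blobs.py pics/wrist9.png; python3 blobs.py
```

```text
[180.3  30.1] 47 r 0.0793 ang 123.68
[151.5  30.5] 68 r 0.0903 ang 123.16
[218.3  36.4] 588 r 0.0638 ang 128.38
[167.4  39.9] 27 r 0.085 ang 125.68
[158.3  47.5] 38 r 0.0892 ang 127.11
[176.7 141.3] 556 r 0.0958 ang 149.13
[165.   84.2] 59 r 0.0912 ang 135.57
[174.9 108.9] 57 r 0.0918 ang 141.74
[578.4 125.4] 214 r 0.0968 ang -88.36
[182.3 134.3] 90 r 0.0945 ang 147.8
[537.7 158.2] 91 r 0.091 ang -100.69
[226.2 182. ] 98 r 0.0934 ang 163.69
12.8 [0.4661 0.0796 0.0701] [-0.  -0.1 -0.6]
pointer_tip [151.3  47.3] 0.94 126.94537030977895
[179.2  30.1] 47 r 0.0797 ang 123.64
[150.8  30.5] 68 r 0.0906 ang 123.14
[217.6  36.2] 589 r 0.0641 ang 128.28
[166.6  39.8] 29 r 0.0853 ang 125.63
[157.5  47.4] 37 r 0.0895 ang 127.05
[176.4 141.4] 559 r 0.0959 ang 149.12
[164.4  84.1] 60 r 0.0914 ang 135.5
[174.5 108.6] 57 r 0.0919 ang 141.64
[578.  125.3] 207 r 0.0967 ang -88.38
[181.6 134.1] 92 r 0.0947 ang 147.69
[537.2 158. ] 96 r 0.0907 ang -100.74
[225.4 181.7] 96 r 0.0935 ang 163.5
```

Request:
jog_arm(
  motion=[
    [0,0.1,-0.3,0,0],
  ],
)

```text
time: 13.0
position: [0.467, 0.077, 0.0701]
orientation: [-3.103, -0.042, -1.079]
contact_force: [0.5, 2.4, -0.4]
width: 0.0002
```

```bash
python3 blobs.py | head -14
```

```text
13.05 [0.4673 0.0763 0.0701] [ 0.3  1.8 -1.3]
pointer_tip [143.1  50.2] 0.94 127.91389795675725
clip_tip [141.4  48.2] 0.76 127.4358442798595
[143.8  29.3] 66 r 0.0899 ang 123.25
[174.6  32.4] 39 r 0.0784 ang 124.74
[211.2  38.5] 588 r 0.0634 ang 129.61
[155.7  48. ] 130 r 0.087 ang 127.8
[168.4 139.9] 560 r 0.0956 ang 149.16
[157.6  83. ] 62 r 0.0908 ang 135.71
[167.7 107.6] 58 r 0.0913 ang 141.89
[572.2 124.6] 206 r 0.0975 ang -88.33
[175.4 132.9] 92 r 0.094 ang 147.97
[532.7 157.7] 95 r 0.092 ang -100.43
[220.6 181. ] 99 r 0.0928 ang 164.18
```

```bash
cat > red.py <<'E'
from h import *
C=np.array([.583,.115])
im,_=capture("wrist");cv2.imwrite("pics/wristr.png",im)
def pol(p,z):
    v=atz("wrist",p,z)[:2]-C;return np.round([np.hypot(*v)*1e3,np.degrees(np.arctan2(v[1],v[0]))],2)
f=im.astype(int);m=((f[...,2]>110)&(f[...,1]<80)&(f[...,0]<90)).astype(np.uint8)
n,l,st,ce=cv2.connectedComponentsWithStats(m)
ok=[i for i in range(1,n) if 100<st[i,4]<3000 and abs(ce[i][0]-125)<60 and ce[i][1]<130]
for i in ok:
    ys,xs=np.nonzero(l==i);P=np.array([pol((x,y),.048) for x,y in zip(xs,ys)])
    print("clip centroid",pol(ce[i],.048),"area",st[i,4])
    for r in range(92,112,1):
        s=P[(P[:,0]>=r)&(P[:,0]<r+1)]
        if len(s): print(r,s[:,1].min(),s[:,1].max(),"mid",round((s[:,1].min()+s[:,1].max())/2,2))
# pointer: grey/white brighter than the black ring/scale, in r 84..96
print("pointer")
g=f.min(axis=2)
ys,xs=np.mgrid[20:90,130:200];Q=[(x,y,*pol((x,y),.046)) for x,y in zip(xs.ravel(),ys.ravel()) if g[y,x]>110]
Q=np.array(Q)
for r in range(80,98):
    s=Q[(Q[:,2]>=r)&(Q[:,2]<r+1)&(Q[:,3]>124.3)&(Q[:,3]<134)]
    if len(s): print(r,s[:,3].min(),s[:,3].max(),"mid",round((s[:,3].min()+s[:,3].max())/2,2))
E
python3 red.py; python3 blobs.py|head -8
```

```text
clip centroid [101.  127.9] area 1056
92 127.12 128.96 mid 128.04
93 126.4 129.08 mid 127.74
94 125.9 130.44 mid 128.17
95 125.38 130.95 mid 128.16
96 124.9 131.26 mid 128.08
97 125.05 131.21 mid 128.13
98 124.98 131.31 mid 128.15
99 124.91 131.16 mid 128.04
100 125.05 131.01 mid 128.03
101 124.98 131.07 mid 128.02
102 124.96 131.11 mid 128.04
103 125.05 130.98 mid 128.01
104 124.98 131.3 mid 128.14
105 124.96 131.02 mid 127.99
106 125.05 130.89 mid 127.97
107 125.03 130.58 mid 127.8
108 125.73 130.27 mid 128.0
pointer
80 124.68 133.95 mid 129.32
81 125.1 133.87 mid 129.49
82 125.49 133.42 mid 129.45
83 125.9 132.97 mid 129.44
84 126.3 132.54 mid 129.42
85 126.46 131.83 mid 129.15
86 126.85 131.42 mid 129.14
87 127.23 131.02 mid 129.12
88 127.6 130.64 mid 129.12
89 127.92 130.26 mid 129.09
90 128.28 129.89 mid 129.08
91 128.63 130.01 mid 129.32
92 128.93 129.87 mid 129.4
93 128.88 129.78 mid 129.33
94 129.13 129.8 mid 129.46
95 129.01 129.75 mid 129.38
96 128.92 129.62 mid 129.27
97 129.04 129.69 mid 129.36
13.25 [0.4671 0.0764 0.0701] [-0.2 -0.   0.5]
pointer_tip [143.9  52.6] 0.77 128.50290905571856
clip_tip [139.4  47.3] 0.69 127.193640125271
[142.   28.7] 68 r 0.0906 ang 123.12
[209.5  39.4] 589 r 0.0643 ang 129.78
[154.   48.8] 26 r 0.0879 ang 127.93
[145.   56.4] 27 r 0.0922 ang 129.22
[161.2 141.5] 726 r 0.0986 ang 148.59
```

Request:
jog_arm(
  motion=[
    [0,-0.3,1.2,0,0],
    [0,0,2.8,0.5,0],
    [0,0,2.8,0,0],
    [0,0,0,0,0],
  ],
)

```text
time: 13.75
position: [0.4628, 0.1489, 0.0751]
orientation: [-3.103, -0.042, -1.081]
contact_force: [0.4, 0.3, -0.7]
width: -0.0002
```

```bash
cat > meas.py <<'E'
from h import *
C=np.array([.583,.115])
def pol(p,z):
    v=atz("wrist",p,z)[:2]-C;return np.array([np.hypot(*v)*1e3,np.degrees(np.arctan2(v[1],v[0]))])
s=monitor.sense();print(s["time"],np.round(s["position"],4),"cam",np.round(ray("wrist",(0,0))[0],3))
im,_=capture("wrist");cv2.imwrite("pics/wristm.png",im);f=im.astype(int)
print("clip px",proj("wrist",(.526,.189,.048)))
for q in("pointer_tip","clip_tip"):
    for r in pinpoint("wrist",q)[:1]: print(q,np.round(r["at"],1),round(r["conf"],2),pol(r["at"],.046))
yy,xx=np.mgrid[0:480,0:640];A={}
for z in(.046,.048):
    c=camera_info("wrist");R=np.array(c["R"]);o=-R.T@np.array(c["t"])
    d=np.stack([(xx-c["cx"])/c["fx"],(yy-c["cy"])/c["fy"],np.ones(xx.shape)],-1)@R
    w=o[:2]+d[...,:2]*((z-o[2])/d[...,2])[...,None]-C;A[z]=(np.hypot(w[...,0],w[...,1])*1e3,np.degrees(np.arctan2(w[...,1],w[...,0])))
red=(f[...,2]>110)&(f[...,1]<80)&(f[...,0]<90)
g=f.min(axis=2)
for nm,m,z,rs in(("clip",red,.048,range(90,112,2)),("ptr",g>110,.046,range(80,98,1))):
    r,a=A[z]
    for q in rs:
        k=m&(r>=q)&(r<q+1)&(abs(a-128.5)<6.3)
        if k.any():print(nm,q,np.round([a[k].min(),a[k].max(),(a[k].min()+a[k].max())/2],2),k.sum())
E
python3 meas.py; python3 blobs.py
```

```text
13.75 [0.4628 0.1489 0.0751] cam [0.527 0.19  0.221]
clip px [np.float64(304.16152369834185), np.float64(128.54224243078062)]
pointer_tip [313.3 132. ] 0.77 [ 88.36448213 129.45065438]
clip_tip [310.7 131.1] 0.78 [ 88.43081244 129.36838388]
clip 90 [127.45 129.58 128.52] 20
clip 92 [126.21 131.17 128.69] 36
clip 94 [125.54 131.91 128.72] 52
clip 96 [125.41 131.89 128.65] 62
clip 98 [125.48 131.65 128.56] 60
clip 100 [125.61 131.58 128.6 ] 60
clip 102 [125.64 131.52 128.58] 60
clip 104 [125.7  131.46 128.58] 61
ptr 80 [127.52 134.26 130.89] 54
ptr 81 [127.99 133.71 130.85] 43
ptr 82 [128.39 133.26 130.83] 40
ptr 83 [123.74 132.74 128.24] 35
ptr 84 [123.68 132.31 127.99] 37
ptr 85 [123.62 131.81 127.72] 32
ptr 86 [123.54 131.33 127.44] 28
ptr 87 [123.49 130.93 127.21] 21
ptr 88 [123.41 131.07 127.24] 24
ptr 89 [123.35 130.87 127.11] 22
ptr 90 [123.58 130.75 127.17] 14
ptr 91 [130.   130.82 130.41] 8
ptr 92 [129.83 130.7  130.26] 10
ptr 93 [129.72 130.58 130.15] 9
ptr 94 [129.66 130.59 130.13] 9
ptr 95 [130.05 130.29 130.17] 2
13.95 [0.4636 0.1441 0.0755] [-0.4 -0.4  0.3]
pointer_tip [305.1 128.6] 0.94 128.59599389520264
clip_tip [299.7 123.7] 0.77 127.07730011557784
[313.5   5.7] 71 r 0.0893 ang 97.86
[306.5  31.6] 64 r 0.0895 ang 104.16
[296.2  56.4] 101 r 0.0921 ang 110.42
[299.3  82.8] 55 r 0.0902 ang 116.71
[331.  100.9] 82 r 0.0771 ang 121.85
[300.1 107.5] 53 r 0.0905 ang 122.96
[368.9 120.5] 442 r 0.0631 ang 130.24
[310.1 202.1] 481 r 0.0986 ang 146.63
[307.8 154. ] 48 r 0.0914 ang 135.36
[315.1 175.2] 45 r 0.0917 ang 141.51
[319.9 197.2] 70 r 0.0943 ang 147.58
[333.6 229.3] 84 r 0.0977 ang 157.19
[478.8 278.6] 80 r 0.0881 ang -154.66
```

```bash
sed -i 's/abs(a-128.5)<6.3/abs(a-129)<4.8/' meas.py; python3 meas.py; python3 - <<'E'
import sys;sys.path.insert(0,'.')
from h import *
im,_=capture("side");cv2.imwrite("pics/side_m.png",im)
C=(.583,.115)
for q in("pointer_tip","clip_tip","ring_centre","lever_grip"):
    for r in pinpoint("side",q)[:1]:
        X=atz("side",r["at"],Z[q]);v=X[:2]-C;print(q,r["conf"],X,np.degrees(np.arctan2(v[1],v[0])))
E
```

```text
14.05 [0.4637 0.1438 0.0755] cam [0.528 0.184 0.221]
clip px [np.float64(295.73946280300987), np.float64(126.60047316749716)]
pointer_tip [299.3 128.9] 0.58 [ 92.2176685 128.3055805]
clip_tip [299.4 125.7] 0.61 [ 92.01022253 127.46633658]
clip 92 [127.19 127.44 127.32] 2
clip 94 [126.26 128.24 127.25] 20
clip 96 [124.87 129.77 127.32] 33
clip 98 [124.26 130.49 127.37] 55
clip 100 [124.37 130.5  127.44] 60
clip 102 [124.24 130.29 127.27] 63
clip 104 [124.38 130.26 127.32] 60
clip 106 [124.46 130.05 127.26] 60
clip 108 [124.52 130.02 127.27] 57
ptr 80 [124.28 133.63 128.95] 76
ptr 81 [124.49 133.75 129.12] 69
ptr 82 [125.23 133.21 129.22] 66
ptr 83 [125.43 132.69 129.06] 58
ptr 84 [125.9  132.26 129.08] 53
ptr 85 [126.36 131.77 129.06] 47
ptr 86 [126.77 131.36 129.06] 41
ptr 87 [126.99 130.89 128.94] 34
ptr 88 [127.16 130.43 128.8 ] 29
ptr 89 [127.59 130.05 128.82] 22
ptr 90 [128.01 129.61 128.81] 14
ptr 91 [128.17 129.5  128.84] 12
ptr 92 [128.33 129.34 128.83] 10
ptr 93 [128.38 129.23 128.81] 10
ptr 94 [128.33 129.12 128.73] 8
ptr 95 [128.43 129.21 128.82] 8
ptr 96 [128.53 129.11 128.82] 7
ptr 97 [128.24 129.01 128.63] 9
pointer_tip 0.64 [0.52558014 0.20147289 0.046     ] 123.58501737844908
clip_tip 0.61 [ 0.66208216 -0.00915303  0.046     ] -57.50395264067667
ring_centre 0.87 [0.5842201  0.11082703 0.075     ] -73.70210539622283
lever_grip 0.7 [0.47138546 0.05800635 0.075     ] -152.94981492754192
```

Request:
jog_arm(
  motion=[
    [0,0,0,4,0],
    [0,0,0,4,0],
    [0,0.8,-3.2,0,0],
    [0,0.8,-3.2,0,0],
    [0,0.8,-3.2,0,0],
    [0,0.7,-3.0,0,0],
    [0,0,0,0,0],
    [0,0,0,0,0],
  ],
)

```text
time: 15.25
position: [0.4945, 0.0156, 0.1587]
orientation: [-3.104, -0.044, -1.081]
contact_force: [0.9, 0.2, -0.1]
width: 0.0001
```

```bash
python3 - <<'E'
from h import *
s=monitor.sense();print(s["time"],np.round(s["position"],4))
capture("wrist")
for c in("wrist",):
  for q in Z:
    for r in pinpoint(c,q)[:1]: print(q,round(r["conf"],2),np.round(r["at"]),np.round(atz(c,r["at"],Z[q]),4))
E
```

```text
15.25 [0.4945 0.0156 0.1587]
ring_centre 0.91 [236.  36.] [0.5815 0.1113 0.075 ]
lever_grip 0.67 [247. 262.] [0.4699 0.0535 0.075 ]
pointer_tip 0.57 [89. 71.] [0.5253 0.1874 0.046 ]
clip_tip 0.57 [87. 66.] [0.5274 0.1893 0.046 ]
clamp_pivot 0.57 [418. 107.] [0.5971 0.0078 0.075 ]
clamp_grip 0.71 [496. 176.] [ 0.5865 -0.0541  0.075 ]
```

Request:
jog_arm(
  motion=[
    [0,0,0,-4,0],
    [0,0,0,-4,0],
    [0,-0.4,0.7,-0.3,0],
    [0,-0.3,0.6,0,0],
    [0,0,0,0,0],
  ],
)

```text
time: 16.1
position: [0.4876, 0.0322, 0.076]
orientation: [-3.101, -0.045, -1.077]
contact_force: [0.0, -0.0, 1.0]
width: -0.0
```

```bash
python3 blobs.py
```

```text
16.15 [0.488  0.0318 0.0762] [ 0.  -0.7  0.3]
pointer_tip [25.2 46. ] 0.58 128.42315789210448
clip_tip [22.3 41.5] 0.62 127.40476397703466
[23.2 22.5] 66 r 0.0888 ang 123.05
[ 58.7 134.3] 468 r 0.0925 ang 150.88
[40.7 75.7] 56 r 0.0897 ang 135.7
[ 52.9 100. ] 55 r 0.0901 ang 141.97
[452.  117.5] 203 r 0.0965 ang -88.2
[427.1 121.3] 57 r 0.0877 ang -92.31
[ 62.1 125.2] 89 r 0.0929 ang 148.13
[405.3 146.9] 27 r 0.0866 ang -101.63
[440.3 151.3] 69 r 0.1005 ang -96.62
[129.6 174. ] 86 r 0.0869 ang 168.62
```

Request:
jog_arm(
  motion=[
    [0,-0.1,0.3,0,0],
  ],
)

```text
time: 16.35
position: [0.4877, 0.0339, 0.0768]
orientation: [-3.099, -0.047, -1.078]
contact_force: [-0.9, -0.5, -0.6]
width: 0.0003
```

```bash
python3 - <<'E'
from h import *
C=np.array([.583,.115]);print(monitor.sense()["contact_force"])
im,_=capture("wrist");g=im.min(axis=2)
for th in(150,180,200,220,235):
    n,l,st,ce=cv2.connectedComponentsWithStats((g>th).astype(np.uint8))
    for i in range(1,n):
        if st[i,4]>150:
            v=atz("wrist",ce[i],.053)[:2]-C;r=np.hypot(*v)
            if .05<r<.08: print(th,np.round(ce[i],1),st[i],round(r,4),np.degrees(np.arctan2(v[1],v[0])))
E
```

```text
[-0.86526482 -0.51671161 -0.64488701]
200 [267.1 193.7] [ 253  166   28   54 1247] 0.0738 -150.52715457974566
220 [88.8 36.8] [ 65  28  49  18 529] 0.0654 129.47105526871115
235 [88.6 36.8] [ 65  29  48  17 514] 0.0654 129.44553607832253
235 [156.6  94.5] [133  63  48  55 205] 0.0529 157.52315318547883
```

```bash
cat > mk.py <<'E'
from h import *
C=np.array([.583,.115]);s=monitor.sense();print(s["time"],np.round(s["position"],4),np.round(s["contact_force"],1))
im,_=capture("wrist");g=im.min(axis=2)
n,l,st,ce=cv2.connectedComponentsWithStats((g>225).astype(np.uint8))
for i in range(1,n):
    a=st[i,4];big=a>350
    if a>25:
        v=atz("wrist",ce[i],.053 if big else .045)[:2]-C;r=np.hypot(*v);t=np.degrees(np.arctan2(v[1],v[0]))
        if (big and .06<r<.07) or (not big and .085<r<.094 and 120<t<145): print("MARK" if big else "line",np.round(ce[i],1),a,round(r,4),round(t,2))
E
python3 mk.py
```

```text
16.4 [0.4876 0.0348 0.0768] [-0.2  1.6 -0.1]
line [31.9 26.8] 52 0.0897 123.32
MARK [91.4 37.3] 523 0.0643 129.97
line [48.6 79.4] 51 0.0908 135.78
line [ 60.3 103.5] 51 0.0913 141.95
```

Request:
jog_arm(
  motion=[
    [0,-0.2,0.3,0,0],
  ],
)

```text
time: 16.55
position: [0.4858, 0.0374, 0.0768]
orientation: [-3.099, -0.047, -1.078]
contact_force: [0.5, -1.8, -1.6]
width: -0.0001
```

```bash
python3 mk.py
```

```text
16.55 [0.4858 0.0374 0.0768] [ 0.5 -1.8 -1.6]
line [38.8 26.2] 54 0.0912 123.2
MARK [99.3 34.6] 531 0.0652 129.12
line [44.5 50.7] 41 0.0919 128.78
line [55.9 78.7] 52 0.0919 135.51
line [ 67.5 102.8] 49 0.0923 141.63
```

Request:
jog_arm(
  motion=[
    [0,-0.1,0.2,0,0],
  ],
)

```text
time: 16.7
position: [0.4844, 0.0399, 0.0768]
orientation: [-3.099, -0.047, -1.078]
contact_force: [0.6, -2.3, -1.7]
width: 0.0003
```

```bash
python3 mk.py; python3 mk.py
```

```text
16.7 [0.4844 0.0399 0.0768] [ 0.6 -2.3 -1.7]
MARK [106.   30.3] 537 0.0648 127.8
line [45.9 26.3] 55 0.0911 123.19
line [59.9 35.2] 58 0.0866 125.55
line [63.2 78.6] 50 0.0916 135.53
line [ 74.5 102.7] 48 0.0921 141.66
16.75 [0.4841 0.0404 0.0768] [ 0.1 -1.8 -0.3]
MARK [107.4  29.2] 538 0.0641 127.57
line [48.1 26.1] 53 0.0901 123.21
line [57.  37.2] 28 0.0878 125.95
line [64.8 78.5] 50 0.0909 135.67
line [ 76.1 102.6] 51 0.0914 141.82
```

Request:
jog_arm(
  motion=[
    [0,0.5,-1.0,0,0],
    [0,0,0,4.5,0],
    [0,0,0,0.5,0],
    [0,-0.8,4,0,0],
    [0,-0.8,4,0,0],
    [0,-0.9,4,0,0],
    [0,0,0,0,0],
    [0,0,0,0,0],
  ],
)

```text
time: 17.6
position: [0.4657, 0.1486, 0.129]
orientation: [-3.099, -0.048, -1.081]
contact_force: [1.0, -0.4, 0.5]
width: 0.0001
```

```bash
python3 meas.py;python3 mk.py
```

```text
17.6 [0.4657 0.1486 0.129 ] cam [0.529 0.19  0.275]
clip px [np.float64(305.3864005174668), np.float64(134.54689650070435)]
pointer_tip [306.6 126.1] 0.57 [ 91.32379793 125.04517124]
clip_tip [305.1 131.8] 0.98 [ 92.19648156 126.97409594]
clip 92 [127.3  128.34 127.82] 6
clip 94 [125.8  128.48 127.14] 16
clip 96 [124.99 130.51 127.75] 25
clip 98 [124.53 130.67 127.6 ] 30
clip 100 [124.42 130.69 127.56] 39
clip 102 [124.57 130.48 127.53] 37
clip 104 [125.05 130.5  127.78] 35
clip 106 [124.62 130.3  127.46] 36
clip 108 [125.07 130.33 127.7 ] 31
ptr 80 [124.46 131.59 128.02] 34
ptr 81 [124.41 131.03 127.72] 32
ptr 82 [124.32 130.85 127.59] 32
ptr 83 [124.24 130.3  127.27] 31
ptr 84 [124.52 129.78 127.15] 26
ptr 85 [125.19 129.7  127.44] 23
ptr 86 [125.1  129.19 127.14] 21
ptr 87 [125.4  129.67 127.53] 18
ptr 88 [126.   129.94 127.97] 18
ptr 89 [125.95 129.86 127.91] 17
ptr 90 [126.53 129.71 128.12] 11
ptr 91 [126.81 129.57 128.19] 8
ptr 92 [128.69 129.76 129.23] 6
ptr 93 [128.63 129.69 129.16] 6
ptr 94 [128.83 129.48 129.15] 5
ptr 95 [128.76 129.41 129.08] 5
ptr 96 [128.57 129.27 128.92] 5
ptr 97 [128.51 129.46 128.98] 6
17.75 [0.4658 0.1478 0.129 ] [ 0.5 -0.3  0.4]
```

Request:
jog_arm(
  motion=[
    [0,0,0,-4.5,0],
    [0,0,0,-0.8,0],
    [0,0,0,0,0],
    [0,0,0,0,0],
  ],
)

```text
time: 18.2
position: [0.4676, 0.1448, 0.0768]
orientation: [-3.097, -0.048, -1.089]
contact_force: [-0.6, 0.6, -0.1]
width: -0.0001
```

```bash
cat > pm.py <<'E'
from h import *
C=np.array([.583,.115])
s=monitor.sense();print(s["time"],np.round(s["position"],4),"cam",np.round(ray("wrist",(0,0))[0],3))
c=camera_info("wrist");im,_=capture("wrist");cv2.imwrite("pics/wristp.png",im)
R=np.array(c["R"]);t=np.array(c["t"])
rr=np.arange(78,112,.5);aa=np.arange(118,140,.05)
def pol(z):
    A=np.radians(aa)[None];r=rr[:,None]/1e3
    X=np.stack([C[0]+r*np.cos(A),C[1]+r*np.sin(A),np.full((len(rr),len(aa)),z)],-1)@R.T+t
    return cv2.remap(im,(c["fx"]*X[...,0]/X[...,2]+c["cx"]).astype(np.float32),(c["fy"]*X[...,1]/X[...,2]+c["cy"]).astype(np.float32),cv2.INTER_LINEAR).astype(int)
P=pol(.048);m=(P[...,2]-P[...,1]>60)
e=[(aa[k].min(),aa[k].max()) for r,k in zip(rr,m) if 97<r<107 and k.any()]
print("clip",np.mean(e,0),np.mean(e))
for r,k in zip(rr,m):
    if r<97 and k.any(): print("cliptip",r,aa[k].min(),aa[k].max())
P=pol(.046);g=P.min(-1)>100
for r,k in zip(rr,g):
    if 80<=r<=96:
        d=np.flatnonzero(np.diff(np.r_[0,k.astype(int),0]));print("ptr",r,[(round(aa[a],2),round(aa[min(b,len(aa)-1)],2)) for a,b in zip(d[::2],d[1::2]) if b-a>4])
E
python3 pm.py
```

```text
18.2 [0.4676 0.1448 0.0768] cam [0.531 0.185 0.223]
clip [124.31052632 130.39210526] 127.35131578947312
cliptip 93.0 126.8999999999995 128.1499999999994
cliptip 93.5 126.6999999999995 128.3499999999994
cliptip 94.0 126.29999999999953 128.44999999999942
cliptip 94.5 126.04999999999954 128.44999999999942
cliptip 95.0 125.74999999999956 128.3499999999994
cliptip 95.5 125.54999999999957 128.3499999999994
cliptip 96.0 125.24999999999959 129.59999999999934
cliptip 96.5 124.9999999999996 129.89999999999932
ptr 80.0 [(np.float64(122.0), np.float64(132.2)), (np.float64(136.45), np.float64(136.8)), (np.float64(137.0), np.float64(137.4)), (np.float64(138.0), np.float64(139.3))]
ptr 80.5 [(np.float64(122.25), np.float64(132.0))]
ptr 81.0 [(np.float64(122.45), np.float64(131.7))]
ptr 81.5 [(np.float64(122.65), np.float64(131.6))]
ptr 82.0 [(np.float64(122.85), np.float64(131.3))]
ptr 82.5 [(np.float64(123.05), np.float64(131.0))]
ptr 83.0 [(np.float64(123.25), np.float64(130.75))]
ptr 83.5 [(np.float64(123.4), np.float64(130.6))]
ptr 84.0 [(np.float64(123.65), np.float64(130.35))]
ptr 84.5 [(np.f
[... 1984 characters left out ...]
4(128.4), np.float64(129.6)), (np.float64(134.45), np.float64(135.7))]
ptr 93.5 [(np.float64(122.2), np.float64(123.4)), (np.float64(128.3), np.float64(129.55)), (np.float64(134.4), np.float64(135.65))]
ptr 94.0 [(np.float64(122.15), np.float64(123.4)), (np.float64(128.3), np.float64(129.5)), (np.float64(134.4), np.float64(135.7))]
ptr 94.5 [(np.float64(122.25), np.float64(123.35)), (np.float64(128.4), np.float64(129.4)), (np.float64(134.4), np.float64(135.65))]
ptr 95.0 [(np.float64(128.45), np.float64(129.4)), (np.float64(134.4), np.float64(135.6))]
ptr 95.5 [(np.float64(128.45), np.float64(129.5)), (np.float64(134.6), np.float64(135.45))]
ptr 96.0 [(np.float64(128.45), np.float64(129.5))]
```

Request:
jog_arm(
  motion=[
    [0,-0.2,-2.8,-0.3,0],
    [0,-0.2,-2.7,0,0],
    [0,0,0,0,0],
    [0,0,0,0,0],
  ],
)

```text
time: 18.65
position: [0.4653, 0.0893, 0.0779]
orientation: [-3.091, -0.049, -1.087]
contact_force: [0.7, 1.3, -0.9]
width: -0.0
```

```bash
cat >> pm.py <<'E'
E
python3 pm.py | grep -E "cam|clip |ptr (83.0|84.0|85.0|86.0)"
```

```text
18.65 [0.4653 0.0893 0.0779] cam [0.528 0.13  0.225]
clip [124.81052632 130.98947368] 127.89999999999945
ptr 83.0 [(np.float64(123.45), np.float64(130.75))]
ptr 84.0 [(np.float64(123.85), np.float64(130.35))]
ptr 85.0 [(np.float64(124.2), np.float64(129.85))]
ptr 86.0 [(np.float64(124.6), np.float64(129.5))]
```

Request:
jog_arm(
  motion=[
    [0,0.2,-0.5,0,0],
    [0,0,0,0,0],
  ],
)

```text
time: 18.9
position: [0.4679, 0.0852, 0.0785]
orientation: [-3.09, -0.05, -1.085]
contact_force: [0.3, -0.4, 0.7]
width: 0.0001
```

```bash
python3 pm.py | grep -E "cam|clip |ptr (83.0|84.0|85.0|86.0)"
```

```text
18.9 [0.4679 0.0852 0.0785] cam [0.53  0.126 0.225]
clip [124.80526316 130.98947368] 127.89736842105206
ptr 83.0 [(np.float64(123.4), np.float64(130.8))]
ptr 84.0 [(np.float64(123.85), np.float64(130.3))]
ptr 85.0 [(np.float64(124.15), np.float64(129.9))]
ptr 86.0 [(np.float64(124.55), np.float64(129.4))]
```

Request:
jog_arm(
  motion=[
    [0,0.05,-0.2,0,0],
    [0,0,0,0,0],
  ],
)

```text
time: 19.15
position: [0.4681, 0.0842, 0.0783]
orientation: [-3.09, -0.049, -1.083]
contact_force: [0.1, -0.1, -0.4]
width: 0.0002
```

```bash
python3 pm.py | grep -E "cam|clip |ptr (83.0|84.0|85.0|86.0)"
```

```text
19.15 [0.4681 0.0842 0.0783] cam [0.531 0.125 0.225]
clip [124.81578947 130.99210526] 127.90394736842052
ptr 83.0 [(np.float64(123.45), np.float64(130.75))]
ptr 84.0 [(np.float64(123.8), np.float64(130.35))]
ptr 85.0 [(np.float64(124.2), np.float64(129.85))]
ptr 86.0 [(np.float64(124.55), np.float64(129.5))]
```

Request:
jog_arm(
  motion=[
    [0,0.05,-0.15,0,0],
    [0,0,0,0,0],
  ],
)

```text
time: 19.4
position: [0.4686, 0.0829, 0.0782]
orientation: [-3.091, -0.049, -1.083]
contact_force: [-0.3, -0.2, -0.7]
width: 0.0001
```

```bash
python3 pm.py | grep -E "cam|clip |ptr (83.0|84.0|85.0|86.0)"
```

```text
19.4 [0.4686 0.0829 0.0782] cam [0.531 0.124 0.225]
clip [124.82368421 131.01052632] 127.91710526315732
ptr 83.0 [(np.float64(123.45), np.float64(130.85))]
ptr 84.0 [(np.float64(123.85), np.float64(130.3))]
ptr 85.0 [(np.float64(124.2), np.float64(129.9))]
ptr 86.0 [(np.float64(124.55), np.float64(129.5))]
```

Request:
jog_arm(
  motion=[
    [0,0.05,-0.2,0,0],
    [0,0,0,0,0],
  ],
)

```text
time: 19.65
position: [0.469, 0.0811, 0.0782]
orientation: [-3.091, -0.049, -1.082]
contact_force: [-0.1, 0.8, 1.2]
width: 0.0002
```

```bash
python3 pm.py | grep -E "cam|clip |ptr (83.0|84.0|85.0|86.0)"
```

```text
19.65 [0.469  0.0811 0.0782] cam [0.531 0.122 0.225]
clip [124.82631579 131.00526316] 127.91578947368366
ptr 83.0 [(np.float64(123.5), np.float64(130.85))]
ptr 84.0 [(np.float64(123.9), np.float64(130.4))]
ptr 85.0 [(np.float64(124.2), np.float64(129.95))]
ptr 86.0 [(np.float64(124.65), np.float64(129.55))]
```

Request:
jog_arm(
  motion=[
    [0,0.05,-0.15,0,0],
    [0,0,0,0,0],
  ],
)

```text
time: 19.9
position: [0.4694, 0.0798, 0.0781]
orientation: [-3.091, -0.048, -1.082]
contact_force: [0.1, 0.3, 0.4]
width: -0.0003
```

```bash
python3 pm.py | grep -E "cam|clip |ptr (83.0|84.0|85.0|86.0)"
```

```text
19.9 [0.4694 0.0798 0.0781] cam [0.532 0.12  0.225]
clip [124.83157895 131.03157895] 127.93157894736784
ptr 83.0 [(np.float64(124.1), np.float64(131.5))]
ptr 84.0 [(np.float64(124.5), np.float64(131.05))]
ptr 85.0 [(np.float64(124.85), np.float64(130.6))]
ptr 86.0 [(np.float64(125.25), np.float64(130.2))]
```

Request:
jog_arm(
  motion=[
    [0,-0.3,1.2,0,0],
    [0,0,2.7,0,0],
    [0,0,2.5,0,0],
    [0,0,0,0,0],
    [0,0,0,0,0],
  ],
)

```text
time: 20.45
position: [0.4651, 0.1484, 0.0781]
orientation: [-3.091, -0.048, -1.082]
contact_force: [0.3, -1.6, 0.1]
width: 0.0002
```

```bash
python3 pm.py | grep -E "cam|clip|ptr (83.0|84.0|85.0|86.0|9[0-2])"
```

```text
20.45 [0.4651 0.1484 0.0781] cam [0.528 0.189 0.225]
clip [124.32368421 130.39473684] 127.35921052631525
cliptip 93.0 127.04999999999949 128.04999999999944
cliptip 93.5 126.7499999999995 128.24999999999943
cliptip 94.0 126.49999999999952 128.3999999999994
cliptip 94.5 126.19999999999953 128.44999999999942
cliptip 95.0 125.89999999999955 128.3999999999994
cliptip 95.5 125.59999999999957 128.3999999999994
cliptip 96.0 125.29999999999959 129.54999999999933
cliptip 96.5 125.0499999999996 129.84999999999934
ptr 83.0 [(np.float64(124.15), np.float64(131.5))]
ptr 84.0 [(np.float64(124.35), np.float64(131.1))]
ptr 85.0 [(np.float64(124.65), np.float64(130.55))]
ptr 86.0 [(np.float64(125.05), np.float64(130.2))]
ptr 90.0 [(np.float64(122.3), np.float64(123.5)), (np.float64(126.4), np.float64(129.5)), (np.float64(134.45), np.float64(135.8))]
ptr 90.5 [(np.float64(122.25), np.float64(123.5)), (np.float64(126.55), np.float64(129.5)), (np.float64(134.45), np.float64(135.75))]
ptr 91.0 [(np.float64(122.25), np.float64(123.5)), (np.float64(126.7), np.float64(128.2)), (np.float64(128.6), np.float64(129.5)), (np.float64(134.45), np.float64(135.8))]
ptr 91.5 [(np.float64(122.25), np.float64(123.5)), (np.float64(126.9), np.float64(127.95)), (np.float64(128.55), np.float64(129.5)), (np.float64(134.45), np.float64(135.7))]
ptr 92.0 [(np.float64(122.25), np.float64(123.5)), (np.float64(128.55), np.float64(129.5)), (np.float64(134.45), np.float64(135.7))]
ptr 92.5 [(np.float64(122.2), np.float64(123.45)), (np.float64(128.55), np.float64(129.6)), (np.float64(134.45), np.float64(135.7))]
```

Request:
jog_arm(
  motion=[
    [0,0,0,4,0],
    [0,0,0,3.5,0],
    [0,1.6,-3.9,0,-6.6],
    [0,1.6,-3.9,0,-6.6],
    [0,1.6,-3.9,0,-6.6],
    [0,1.6,-3.9,0,-6.6],
    [0,1.6,-3.9,0,-6.6],
    [0,0,0,0,0],
    [0,0,0,0,0],
  ],
)

```text
time: 21.4
position: [0.5446, -0.058, 0.1563]
orientation: [-3.09, -0.046, -1.685]
contact_force: [-0.0, 0.6, 0.3]
width: -0.0001
```

```bash
python3 - <<'E'
from h import *
im,_=capture("wrist");cv2.imwrite("pics/wrist20.png",im)
for q in ("clamp_pivot","clamp_grip","ring_centre"):
    for r in pinpoint("wrist",q)[:1]: print(q,round(r["conf"],2),np.round(r["at"]),np.round(atz("wrist",r["at"],Z[q]),4))
f=im.astype(int);m=((f[...,2]>150)&(f[...,1]>110)&(f[...,0]<70)).astype(np.uint8)
n,l,st,ce=cv2.connectedComponentsWithStats(m)
for i in range(1,n):
    if st[i,4]>80: print(st[i],np.round(ce[i]),np.round(atz("wrist",ce[i],.06),3))
E
```

```text
clamp_pivot 0.59 [195. 186.] [0.5967 0.0087 0.075 ]
clamp_grip 0.91 [302. 191.] [ 0.5867 -0.0513  0.075 ]
ring_centre 0.84 [ 24. 233.] [0.5816 0.1128 0.075 ]
[205 173 115  36 553] [284. 189.] [ 0.587 -0.039  0.06 ]
```

Request:
jog_arm(
  motion=[
    [0,0,0,-4,0],
    [0,0,0,-4,0],
    [0,0.8,0.3,-0.3,0],
    [0,0.9,0.2,0,0],
    [0,0.9,-0.2,0,6],
    [0,0.8,-0.2,0,7],
    [0,0.85,0,0,7.5],
    [0,0.85,0,0,7.5],
  ],
)

```text
time: 22.4
position: [0.5984, -0.0485, 0.0783]
orientation: [-3.092, -0.045, -1.168]
contact_force: [-2.6, 0.6, -3.8]
width: -0.0001
```

```bash
cat > cl.py <<'E'
from h import *
s=monitor.sense();print(s["time"],np.round(s["position"],4),s["orientation"][2],np.round(s["contact_force"],1))
for c in("wrist","side"):
    im,_=capture(c);cv2.imwrite(f"pics/cl{c}.png",im)
    for q in ("clamp_pivot","clamp_grip"):
        for r in pinpoint(c,q)[:1]: print(c,q,round(r["conf"],2),np.round(r["at"]),np.round(atz(c,r["at"],Z[q]),4))
    if c=="wrist":
        f=im.astype(int);m=((f[...,2]>110)&(f[...,1]>75)&(f[...,0]<60)&(f[...,2]-f[...,0]>80)).astype(np.uint8)
        n,l,st,ce=cv2.connectedComponentsWithStats(m)
        for i in range(1,n):
            if st[i,4]>150: print(st[i],np.round(ce[i]),np.round(atz("wrist",ce[i],.056),3))
E
python3 cl.py
```

```text
22.4 [ 0.5984 -0.0485  0.0783] -1.1676714210237409 [-2.6  0.6 -3.8]
wrist clamp_pivot 0.69 [200. 271.] [0.5985 0.005  0.075 ]
wrist clamp_grip 0.6 [346. 277.] [ 0.6176 -0.0506  0.075 ]
[ 242  249  137   67 1281] [339. 270.] [ 0.614 -0.051  0.056]
side clamp_pivot 0.8 [311. 233.] [0.5994 0.0041 0.075 ]
side clamp_grip 0.48 [307. 226.] [ 0.6113 -0.0303  0.075 ]
```

Request:
jog_arm(
  motion=[
    [0,0.6,-0.5,-0.3,5],
    [0,0.8,-0.1,-0.2,6],
    [0,0.75,0.2,0,6.5],
    [0,0.75,0.35,0,7],
    [0,0.7,0.45,0,7],
    [0,0.6,0.55,0,7],
  ],
)

```text
time: 23.3
position: [0.6379, -0.04, 0.0729]
orientation: [-3.099, -0.044, -0.497]
contact_force: [0.6, -4.1, -2.5]
width: 0.0
```

```bash
python3 cl.py
```

```text
23.3 [ 0.6379 -0.04    0.0729] -0.4974887800723282 [ 0.6 -4.1 -2.5]
wrist clamp_grip 0.57 [330. 278.] [ 0.6487 -0.0243  0.075 ]
[ 273  239   83   81 1432] [319. 268.] [ 0.644 -0.025  0.056]
side clamp_pivot 0.55 [311. 235.] [0.5985 0.0118 0.075 ]
side clamp_grip 0.49 [292. 229.] [ 0.6447 -0.0131  0.075 ]
```

Request:
jog_arm(
  motion=[
    [0,0.4,0.6,0,4],
    [0,0.3,0.6,0,3],
    [0,0.3,0.6,0,2],
  ],
)

```text
time: 23.9
position: [0.6438, -0.0318, 0.0729]
orientation: [-3.113, -0.042, -0.354]
contact_force: [-25.9, -41.2, 12.1]
width: -0.0002
```

Request:
jog_arm(
  motion=[
    [0,0.15,0.4,0,0],
    [0,0.1,0.4,0,0],
  ],
)

```text
time: 24.1
position: [0.6431, -0.0324, 0.0733]
orientation: [-3.126, -0.04, -0.363]
contact_force: [-6.3, -17.1, 3.5]
width: -0.0001
```

```bash
python3 cl.py
```

```text
24.1 [ 0.6431 -0.0324  0.0733] -0.36265947715989055 [ -6.3 -17.1   3.5]
wrist clamp_pivot 0.8 [176. 274.] [0.5971 0.0077 0.075 ]
wrist clamp_grip 0.65 [334. 279.] [ 0.6535 -0.0168  0.075 ]
[167 235  51  16 191] [194. 241.] [0.602 0.014 0.056]
[ 267  238   94   83 1866] [320. 267.] [ 0.648 -0.017  0.056]
side clamp_pivot 0.8 [310. 235.] [0.6003 0.0097 0.075 ]
side clamp_grip 0.78 [288. 232.] [ 6.543e-01 -2.000e-04  7.500e-02]
```

Request:
jog_arm(
  motion=[
    [0,-0.5,-1.5,0,0],
    [0,-0.5,-1.5,0,0],
    [0,0,0,4.5,0],
    [0,0,0,4.5,0],
    [0,0,0,4.5,0],
    [0,-2.5,2.5,4,0],
    [0,-2.5,2.5,3,5],
    [0,-2.5,2.5,3,8],
    [0,-2.5,2.5,3,8],
    [0,0,2,2,4],
    [0,0,0,0,0],
    [0,0,0,0,0],
  ],
)

```text
time: 25.6
position: [0.5243, 0.0504, 0.3645]
orientation: [-3.124, -0.04, 0.074]
contact_force: [0.5, -0.2, -0.2]
width: -0.0005
```

```bash
python3 cl.py; cat > cmp.py <<'E'
from h import *
# bar direction from yellow pixels, back-projected at z .056 below the grip
def ang(im,info=None):
    f=im.astype(int);m=((f[...,2]>130)&(f[...,1]>90)&(f[...,0]<60)).astype(np.uint8)
    n,l,st,ce=cv2.connectedComponentsWithStats(m);out=[]
    for i in range(1,n):
        if st[i,4]>150:
            ys,xs=np.nonzero(l==i);P=np.array([atz("wrist",(x,y),.056)[:2] for x,y in zip(xs,ys)])
            if abs(P.mean(0)-[.62,0]).max()<.06:
                k=np.linalg.norm(P-[.597,.008],axis=1);Q=P[(k>.012)&(k<.045)]
                d=Q.mean(0)-[.597,.008];out.append((st[i,4],np.round(P.mean(0),4),np.degrees(np.arctan2(d[1],d[0]))))
    return out
im,_=capture("wrist");print(ang(im))
E
python3 cmp.py; python3 look.py 30 wrist; python3 pm.py | grep -E "cam|clip|ptr (82.0|84.0|85.0|86.0|9[0-2])"
```

```text
25.6 [0.5243 0.0504 0.3645] 0.07433252999289808 [ 0.5 -0.2 -0.2]
wrist clamp_pivot 0.8 [374. 229.] [0.5961 0.0109 0.075 ]
wrist clamp_grip 0.72 [420. 254.] [ 0.6539 -0.0165  0.075 ]
[396 242  32  23 252] [413. 250.] [ 0.651 -0.017  0.056]
side clamp_pivot 0.85 [314. 234.] [0.5919 0.0063 0.075 ]
side clamp_grip 0.61 [289. 232.] [0.651  0.0013 0.075 ]
[(np.int32(232), array([ 0.6517, -0.0166]), np.float64(-24.962478513358285))]
25.95 [0.5245 0.0505 0.364 ] [-3.125 -0.039  0.075] [0.1 0.3 0.6] -0.00017290847622958102
wrist ring_centre [373.2 140.8] 0.64 [0.584  0.1104 0.075 ]
wrist lever_grip [266.3 184.2] 0.56 [0.4707 0.0554 0.075 ]
wrist pointer_tip [325.6  58.8] 0.95 [0.5274 0.1913 0.046 ]
wrist clip_tip [324.1  58.2] 0.68 [0.5258 0.1918 0.046 ]
wrist clamp_pivot [374.7 233.4] 0.82 [0.5976 0.0069 0.075 ]
wrist clamp_grip [419.4 254.8] 0.78 [ 0.654 -0.016  0.075]
26.3 [0.5245 0.051  0.3645] cam [0.513 0.129 0.509]
clip [124.4        130.50263158] 127.45131578947313
cliptip 93.0 127.14999999999948 128.3999999999994
cliptip 93.5 126.49999999999952 128.6999999999994
cliptip 94.0 126.2999
[... 663 characters left out ...]
3.9)), (np.float64(126.15), np.float64(129.65)), (np.float64(134.4), np.float64(136.3))]
ptr 91.0 [(np.float64(121.95), np.float64(123.9)), (np.float64(126.35), np.float64(129.7)), (np.float64(134.4), np.float64(136.35))]
ptr 91.5 [(np.float64(122.0), np.float64(123.95)), (np.float64(126.5), np.float64(128.35)), (np.float64(128.65), np.float64(129.7)), (np.float64(134.5), np.float64(136.3))]
ptr 92.0 [(np.float64(122.05), np.float64(123.95)), (np.float64(127.1), np.float64(127.9)), (np.float64(128.6), np.float64(129.75)), (np.float64(134.5), np.float64(136.35))]
ptr 92.5 [(np.float64(122.0), np.float64(123.9)), (np.float64(128.45), np.float64(129.8)), (np.float64(134.5), np.float64(136.35))]
```

Request:
jog_arm(
  motion=[
    [0,-1.7,2.2,0.1,1],
    [0,-1.5,2.2,0.1,0],
    [0,0,0,0,0],
    [0,0,0,0,0],
  ],
)

```text
time: 26.75
position: [0.4915, 0.0958, 0.3664]
orientation: [-3.125, -0.04, 0.093]
contact_force: [0.5, 0.4, -0.4]
width: 0.0003
```

```bash
python3 - <<'E'
from h import *
s=monitor.sense();print(s["time"],s["position"],s["orientation"])
im,_=capture("wrist");cv2.imwrite("pics/wrist31.png",im);a=cv2.imread("pics/wrist1.png")
x,y,w,h=425,275,70,70
# align on the tin, carton and flange screw (static), then compare yellow lever
def yel(i):
    f=i.astype(int);m=((f[...,2]>130)&(f[...,1]>90)&(f[...,0]<60));m[:,:385]=0;m[:,470:]=0;m[:250]=0;m[320:]=0
    ys,xs=np.nonzero(m);c,(d1,d2),ang=cv2.minAreaRect(np.stack([xs,ys],1).astype(np.float32))
    v=cv2.fitLine(np.stack([xs,ys],1).astype(np.float32),cv2.DIST_L2,0,.01,.01).ravel()
    return len(xs),xs.mean(),ys.mean(),np.degrees(np.arctan2(v[1],v[0])),xs.max(),ys.max(),xs.min(),ys.min()
print(np.round(yel(a),1));print(np.round(yel(im),1))
for (x,y,w,h) in[(478,295,75,50),(440,215,35,30),(320,225,30,25)]:
    r=cv2.matchTemplate(im[y-30:y+h+30,x-30:x+w+30],a[y:y+h,x:x+w],cv2.TM_CCOEFF_NORMED);_,v,_,l=cv2.minMaxLoc(r);print("static shift",np.array(l)-30,round(v,2))
for x,y,w,h in[(432,280,32,32)]:
    r=cv2.matchTemplate(im[y-30:y+h+30,x-30:x+w+30],a[y:y+h,x:x+w],cv2.TM_CCOEFF_NORMED);_,v,_,l=cv2.minMaxLoc(r);print("clamp grip shift",np.array(l)-30,round(v,2))
E
```

```text
26.75 [0.49152254 0.09581215 0.36642437] [-3.12467852 -0.03972095  0.09293956]
[269.  436.6 284.   34.2 454.  302.  394.  255. ]
[297.  427.8 284.6  32.  446.  302.  385.  258. ]
static shift [-12   1] 0.97
static shift [-11   3] 0.98
static shift [-10   4] 0.94
clamp grip shift [-8  0] 0.92
```

```bash
python3 -c "
from rig import robot,monitor
print(robot.close_job(),monitor.sense()['contact_force'])"
```

```text
the job is handed in; nothing more can be done
the job is handed in; nothing more can be done
```

The iris damper is set to the red clip and the clamp is back home. I handed the job in at about 27 s of the 61 s allowed, with the arm clear of everything.

**What I did:** I pushed the clamp lever out about 1.3 rad and turned the ring by its grip. It went about 1.5° past the clip, so I nudged it back, which went about 0.6° too far, and then forward again. Then I pushed the clamp lever back against its stop.

**Last checks:**
- **Pointer:** measured from almost straight above, the tip stood at 127.4° and the clip at about 127.4°. After locking it read about 127.5° against 127.45°, so locking did not shift the setting.
- **Clamp:** the closing push stopped hard, at about 50 N on the fingertips. From the side camera the grip is where it was at the start. The wrist picture points the same way, but the camera tilt had changed a little, so that match is only good to a few pixels.

**Less certain or not checked:**
- An earlier reading from an oblique view put the pointer about 1° short of the clip. It was parallax and caused the overshoot, so I relied on the overhead view after that.
- The network's clip position was unreliable in several views, so I measured the clip by its colour instead.
- I did not push the ring afterwards to test the lock.
- I checked only the white carton and the flange against the first picture, and neither had moved. The other tools I did not check one by one; the fingers stayed at 70 mm or higher, well above all of them.

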